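# Take the crevice nozzle off the bar's hand vac and put it away in the tool pot

## Robot

A 6-joint arm with a two-finger parallel gripper is mounted at the origin on the work surface. World frame = base frame: x ahead of the robot, y to its left, z up, the work surface at z = 0. Lengths are in mm, angles in rad, forces in N, time in s.
With the tool pointing down it reaches from about 250 to 775 mm from the base axis. Payload 4 kg.
Tool frame: the origin (TCP) lies at the very end of the fingers, on their centre line; the grasp point (between the pads) lies 19 mm behind it; z points along the fingers, y is the direction in which the jaws open and shut (so a half turn about z gives the same grasp; the last joint's range is limited). The gripper opens to 94 mm and grips with 3 to 60 N. Pads are 16 mm wide; open, the fingers measure 119 mm over their backs; the gripper's body (75 mm by 177 mm) begins 78 mm behind the grasp point.
Start: joints at [-1.205, 0.087, 1.371, -0, 1.684, -0.103], TCP at [248.5, -490.681, 205.506] pointing down, gripper open.
Joint ranges: [-3.1, 3.1], [-0.76, 2.03], [0.27, 2.55], [-1.08, 4.22], [0.17, 2.65], [-2.57, 2.57]. Speed limits (rad/s): [2.79, 2.79, 3.14, 3.14, 3.14, 3.14].

## Interface

Orientations are given as a 3x3 rotation matrix whose columns are the frame's x, y, z axes.
In Python, from workcell import telemetry, get_image, camera_params, arm, spotter gives the robot as it stands.
- The arm moves only by the tool step_arm, never from a script. Its argument "targets" is a list that holds one entry, the list of rows, each a list of 4 numbers: the shift along the tool's x, y, z in cm, then the turn about the tool's z in rad. A call has 1 to 20 rows; each row is the pose to reach, as a shift and turn from the pose commanded when the call began, along the tool's axes at that moment; what a row does not reach only later rows make up. A row lasts 1/10 s, in which the tool goes at most 50 mm and 8.59 degrees, less where a joint would pass 70% of its speed; a pose out of reach is approached as far as the arm can. A call with a gripper value outside its range is refused whole. "hand" is the opening in per cent of the stroke, from 0 (shut) to 100 (fully open), set as the call begins (left out, the last holds). The fingers move at their own pace and stop on an object; "newtons" is the grip in N (left out, the last holds). Time passes only in rows, so rows that repeat a pose let the fingers close. It gives the time, the measured TCP pose, the force and the opening at its end, in the units of the state.
- telemetry.get_obs(): the state, without advancing time (a new reading comes with each control period).
- get_image(name): name is "scene" or "top" or "wrist"; returns the picture (420x560x3 uint8, red, green, blue); there is no depth.
- camera_params(name): a dict with "mtx" (3x3 intrinsics, pixels), "rvec" (rotation vector, rad) and "tvec" (3), from world to camera coordinates, as OpenCV has them; the wrist camera has in their place "hand_eye" (4x4, takes a point from camera to tool coordinates, whose origin is the TCP and whose axes are the flange's). Camera axes: x right, y down, z forward; pixel columns grow to the right and rows downward; lengths in mm; the calibration is good to about 2 mm. A picture is of the moment at which its call begins: read the wrist's pose just before it. camera_params takes no time and is no camera call.
- arm.job_done(): hands the job in, once; it reports no verdict.
Trained networks look in the newest picture that a camera, given by its name, has taken for a name from the list of things; names that differ only in an ending like _2 or _b are one class to them, and where a whole thing is asked for, a point or a joint stands for the part that bears it (a point fixed in the world has none). Each returns a list of dicts, best first, with "confidence" (0 to 1); they miss things now and then, are a little off and sometimes report something else, mostly with a low value. They report only what shows in the picture. A call takes as long as a camera call. They do not tell look-alikes from the thing itself.
- spotter.look_for(camera, thing): "rect" ([left, top, right, bottom] in pixels, round what is visible of it).
- spotter.regions_of(camera, thing): "region" (420x560 bool, what is visible of it) and "rect" ([left, top, right, bottom] in pixels, round what is visible of it).
The state is a dict: "time": time; "joint_positions": joint angles; "qvel": joint speeds; "joint_efforts": joint torques, N m; "position": TCP position; "tool_rot": TCP orientation; "contact_force": force on the tool from outside, world axes, zero at the start; "moment": the same for the moment, N m; "finger_gap": finger opening in mm.
Only numpy, scipy, OpenCV 4.12 (cv2) and the standard library are available. Lean on these libraries where they do the work, as an engineer would, in place of code of your own. Each camera call takes 0.05 s, during which the arm holds its last target. There are 200 camera calls.

## Task

The hand vac has just been used on the coffee grinder: pull its crevice nozzle straight off, out of the vac's mouth, and lay it down on the counter. Then take a fresh hold of it and stand it tip down in the steel tool pot, lowering the tip well into the pot before letting go. Leave the pot upright about where it is, and the pitcher, cup and tamper undisturbed.

Things in the scene. Friction and masses are not known exactly. Their poses are not given: they have to be found in the camera images.
- vac: White cordless hand vac with smoky dust canister, lying in a grey charging cradle; both are fixed to the counter. Origin on the counter straight below the middle of the vac's mouth; x points level out of the mouth, the way the nozzle pulls off; z up. The vac lies behind (x from -320 to 0 mm), 105 mm wide; canister top at z 119 mm, handle top at z 169 mm. Cradle: x -360 to 80 mm, 130 mm wide.
- vac_mouth (a point): Centre of the vac's round mouth, 68 mm above the counter, axes as vac. Bore 35 mm wide, 32 mm deep along -x. Two spring balls in its walls snap into a groove round the nozzle's spigot: a straight pull of about 12 N frees the nozzle with a click within 5 mm; after that it slides out almost freely.
- vac_cheeks (a point): Middle between the front ends of the cradle's two upright cheeks, at nozzle height, 79 mm out from the mouth; axes as vac. The cheeks (82 mm tall, 7 mm thick, 56 mm apart inside) flank the nozzle's root from the mouth to here: no room for fingers beside it. Beyond here the nozzle is free all round.
- nozzle: Crevice nozzle, 220 mm long, about 80 g, rigid. Origin on its axis at the collar's shoulder (at the vac's mouth at the start), x along its axis to the tip. Black spigot, 32 mm diameter, x -30 to 0; orange collar x 0 to 22 mm; black cone 41 to 25 mm diameter, x 22 to 52 mm; straight black flat tube 30 mm wide (y) by 16 mm thick (z) to the tip at x 190 mm; broad side level on the vac.
- nozzle_collar (a point): Middle of the nozzle's orange round collar, 42 mm diameter and 22 mm long, on the axis, 11 mm from the nozzle's origin; axes as nozzle. Lying on the counter the nozzle rests on collar and flat tip and does not roll: axis 21 mm high at the collar, 8 mm at the tip. Balance point about 60 mm from the nozzle's origin towards the tip.
- nozzle_tip (a point): Middle of the nozzle's tip end, 190 mm from its origin, axes as nozzle.
- pot: Open straight-sided round stainless tool pot, 106 mm outside and 100 mm inside diameter, 105 mm tall, floor 4 mm thick, about 0.7 kg, loose on the counter, empty. Origin at the centre of its underside, z up.
- pitcher: Bystander: round metal milk pitcher, 90 mm diameter, 105 mm tall, narrower at the top, with a side handle reaching 70 mm from its middle. Origin at the centre of its underside.
- tamper: Bystander: coffee tamper, steel foot 58 mm diameter, dark wooden knob on top, 86 mm tall. Origin at the centre of its underside.
- cup: Bystander: white cup with a side handle, 76 mm diameter, 65 mm tall. Origin at the centre of its underside.
Things that resemble listed ones, but are neither listed nor needed, are in the scene too. What is meant by the nozzle is not blue or red, and is the smaller of those in its own colour.

How it is judged:
By the outcome, as a careful person would: the job done as asked, in the order asked, and still so for the second after the job is handed in, with the robot touching nothing.
It also fails if it takes over 61 s, if anything falls off the work surface, if the arm or the gripper's body presses on something with over 40 N, if the wrist force passes 120 N, or if a joint passes its speed limit or range.

## Working session

There is one attempt and no reset: what is moved stays moved. The work goes in short steps, Python scripts to look and compute and a tool call to move; the robot and the scene stay as the last step left them, time stands still between calls to the robot, and variables do not carry over. Pictures are saved under pics/ and viewed, about 8 in all and at most 12, crops included, and the job is handed in when it is done.

Besides the shell and the picture viewer there is one more tool, called as name(argument=value, ...), one argument or row to a line, values as JSON. step_arm: Moves the arm, as the interface text tells. Its arguments: {"type":"object","properties":{"targets":{"type":"array","items":{"type":"array","items":{"type":"array","items":{"type":"number"}}}},"hand":{"type":"number"},"newtons":{"type":"number"}},"required":["targets"]}

```bash
ls; mkdir -p pics
python3 - <<'E'
from workcell import telemetry,get_image,camera_params,spotter
import cv2,numpy as np
ims=[]
for c in("scene","top"):
    im=get_image(c); cv2.imwrite(f"pics/{c}0.png",im[:,:,::-1]); 
    for t in("vac","nozzle","pot","pitcher","tamper","cup"):
        r=spotter.look_for(c,t)
        print(c,t,[(np.round(x["rect"]).tolist(),round(x["confidence"],2)) for x in r[:5]])
    p=camera_params(c);print(p)
print(camera_params("wrist"))
o=telemetry.get_obs();print(o["time"],o["tool_rot"],o["position"])
E
```

```text
pics
scene vac [([157.0, 204.0, 305.0, 283.0], 0.87)]
scene nozzle [([290.0, 125.0, 342.0, 158.0], 0.93), ([284.0, 274.0, 365.0, 301.0], 0.87), ([15.0, 232.0, 114.0, 324.0], 0.83), ([279.0, 208.0, 338.0, 225.0], 0.65)]
scene pot [([342.0, 157.0, 379.0, 200.0], 0.58)]
scene pitcher [([371.0, 136.0, 393.0, 170.0], 0.79)]
scene tamper [([214.0, 192.0, 229.0, 205.0], 0.68)]
scene cup [([339.0, 212.0, 368.0, 244.0], 0.58)]
{'mtx': array([[412.9382396 ,   0.        , 280.34409712],
       [  0.        , 412.9382396 , 206.75751179],
       [  0.        ,   0.        ,   1.        ]]), 'rvec': array([ 2.02878303,  1.07200749, -0.48886426]), 'tvec': array([-197.47759634, -274.3127271 , 1719.14365562])}
top vac [([267.0, 179.0, 411.0, 244.0], 0.57)]
top nozzle [([141.0, 266.0, 158.0, 361.0], 0.9), ([277.0, 99.0, 329.0, 149.0], 0.74), ([434.0, 219.0, 524.0, 282.0], 0.72), ([235.0, 178.0, 298.0, 204.0], 0.7)]
top pot [([154.0, 184.0, 196.0, 223.0], 0.92)]
top pitcher [([93.0, 222.0, 131.0, 251.0], 0.81), ([268.0, 177.0, 410.0, 243.0], 0.28)]
top tamper [([310.0, 248.0, 329.0, 267.0], 0.5)]
top c
[... 341 characters left out ...]
1.79770965,   0.        , 280.73899206],
       [  0.        , 351.79770965, 210.33327999],
       [  0.        ,   0.        ,   1.        ]]), 'hand_eye': array([[-2.69627368e-04, -9.63886395e-01, -2.66313622e-01,
         7.79588094e+01],
       [ 9.99999698e-01, -6.58584582e-05, -7.74076869e-04,
        -4.38274983e-01],
       [ 7.28583158e-04, -2.66313750e-01,  9.63886122e-01,
        -1.79105404e+02],
       [ 0.00000000e+00,  0.00000000e+00,  0.00000000e+00,
         1.00000000e+00]])}
0.7 [[ 8.92104214e-01  4.51829689e-01  5.83735813e-05]
 [ 4.51829692e-01 -8.92104200e-01 -1.60312392e-04]
 [-2.03585813e-05  1.69390278e-04 -9.99999985e-01]] [ 248.51014847 -490.68457774  205.53985327]
```

```bash
sleep 1; ls pics
```

```text
scene0.png
top0.png
```

Run:
```python
import cv2
a=cv2.imread("pics/top0.png")
cv2.imwrite("pics/topc.png",cv2.resize(a[85:375,85:535],None,fx=1.77,fy=1.77,interpolation=cv2.INTER_CUBIC))
```

```text
(no output)
```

View pics/topc.png

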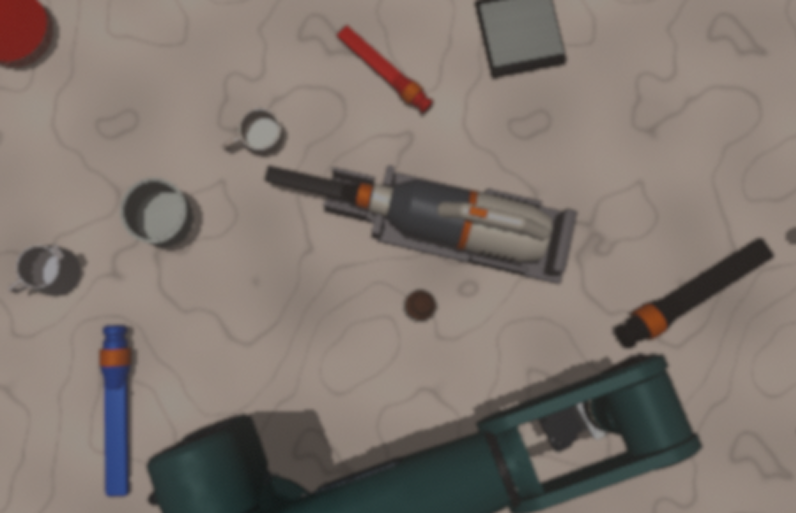

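View pics/scene0.png

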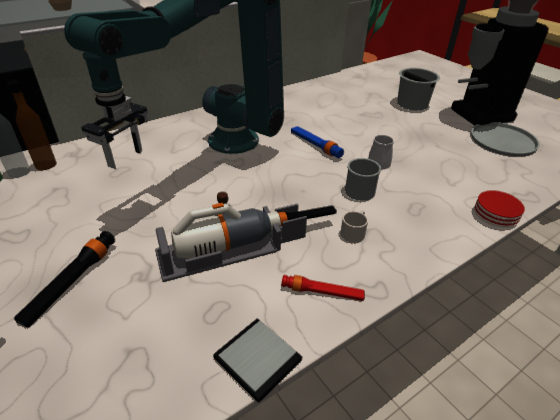

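The candidates for the nozzle in the top view are:
- red at (303,124)
- blue at (150,313)
- large black, loose, at (479,250)
- small black on the vac at (235–298, 178–204)

The one on the vac fits: it is black with an orange collar, the smaller of the two black ones, and sits in the mouth. The pot is at (175,203). The pot-like thing at scene (418,88) is bigger and farther off.

```bash
cat > h.py <<'E'
import numpy as np,cv2
from workcell import telemetry,get_image,camera_params,spotter
def cam(c,o=None):
    p=camera_params(c)
    if c=="wrist":
        o=o or telemetry.get_obs(); H=p["hand_eye"]; R=np.array(o["tool_rot"])
        return p["mtx"],R@H[:3,:3],R@H[:3,3]+np.array(o["position"])
    R=cv2.Rodrigues(p["rvec"])[0]; return p["mtx"],R.T,-R.T@p["tvec"]
def ray(K,uv,z):  # K=(mtx,Rcw,C)
    d=K[1]@np.linalg.inv(K[0])@np.array([uv[0],uv[1],1.]); return K[2]+d*(z-K[2][2])/d[2]
def proj(K,X):
    v=K[0]@(K[1].T@(np.asarray(X)-K[2])); return v[:2]/v[2]
def tri(K1,u1,K2,u2):
    A=[];b=[]
    for K,u in((K1,u1),(K2,u2)):
        d=K[1]@np.linalg.inv(K[0])@np.array([*u,1.]);d/=np.linalg.norm(d);P=np.eye(3)-np.outer(d,d);A.append(P);b.append(P@K[2])
    return np.linalg.lstsq(np.vstack(A),np.hstack(b),rcond=None)[0]
E
python3 - <<'E'
from h import *
T=cam("top");S=cam("scene")
f=lambda a,b:(85+a/1.77,85+b/1.77)
col=ray(T,f(365,195),80);tip=ray(T,f(268,174),70)
print("collar",col,"tip",tip, "len",np.linalg.norm(col-tip))
for n,(a,b),z in(("pot rim",(156,212),105),("pitcher",(48,265),50),("cup",(262,132),60),("tamper",(420,305),70),("bigblack",(690,295),20),("red",(385,70),20),("blue",(117,410),20),("vacend",(560,245),50)):
    print(n,ray(T,f(a,b),z).round())
a=get_image("top")
r=spotter.regions_of("top","pot")[0];m=r["region"];print("pot top",r["rect"],cv2.minEnclosingCircle(np.argwhere(m)[:,::-1].astype(np.float32)))
E
```

```text
collar [ 582.74056168 -166.72758451   80.        ] tip [620.88398744   1.97706567  70.        ] len 173.2517818629662
pot rim [548. 188. 105.]
pitcher [462. 386.  50.]
cup [698.  15.  60.]
tamper [ 395. -261.   70.]
bigblack [ 417. -735.   20.]
red [ 823. -203.   20.]
blue [213. 262.  20.]
vacend [ 501. -505.   50.]
pot top [153.1, 185.7, 193.6, 225.6] ((173.85293579101562, 204.7941131591797), 21.397037506103516)
```

step_arm(
  targets=[
    [[3,-1.2,-1,-0.1],[7,-3,-2,-0.2],[11.5,-5,-3,-0.34],[16,-7,-4,-0.48],[20.5,-8.8,-4.5,-0.62],[25,-10.5,-4.5,-0.76],[29.5,-12.5,-4.5,-0.88],[34,-14.4,-4.5,-0.88],[38.5,-16.3,-4.5,-0.88],[43,-18.2,-4.5,-0.88],[47,-20,-4.5,-0.88],[49.5,-21,-4.5,-0.88],[50.9,-21.5,-4.5,-0.88],[50.9,-21.5,-4.5,-0.88],[50.9,-21.5,-4.5,-0.88],[50.9,-21.5,-4.5,-0.88]],
  ],
  hand=65,
  newtons=40,
)

```text
time: 2.4
position: [604.8, -70.3, 250.8]
tool_rot: [[0.222, 0.975, 0.0], [0.975, -0.222, -0.001], [-0.001, 0.0, -1.0]]
contact_force: [0.4, -0.9, 0.1]
finger_gap: 60.9
```

Run:
```python
from h import *
o=telemetry.get_obs();print(o["time"],o["position"],o["tool_rot"][:2],o["finger_gap"],o["joint_positions"])
K=cam("wrist",o);im=get_image("wrist")
r=spotter.regions_of("wrist","nozzle")
v=im[:,:,::-1].copy()
for x in r[:2]:
    m=x["region"].astype(np.uint8);print(x["rect"],x["confidence"],m.sum())
    c,_=cv2.findContours(m,0,1);cv2.drawContours(v,c,-1,(0,255,0),1)
for d in(0,79,115,190):
    X=np.array([580,-180,68])+d*np.array([.22,.975,0]);u=proj(K,X);print(d,u);cv2.circle(v,tuple(int(t) for t in u),3,(0,0,255),-1)
cv2.imwrite("pics/w1.png",v)
```

```text
2.4 [604.77274559 -70.33308796 250.7879033 ] [[ 2.22098294e-01  9.75024278e-01  6.45194900e-05]
 [ 9.75024084e-01 -2.22098207e-01 -6.49051505e-04]] 60.94826146847142 [-2.08513835e-01  2.16437974e-01  1.13533860e+00 -6.36822731e-04
  1.78961856e+00  1.53138299e-02]
[266.9, 109.7, 298.3, 291.2] 0.9 5450
[421.9, 161.6, 542.5, 302.7] 0.64 4935
0 [280.96415531 287.23601829]
79 [280.80705402 220.79173166]
115 [280.72951566 187.99772304]
190 [280.55428114 113.8841823 ]
```

View pics/w1.png

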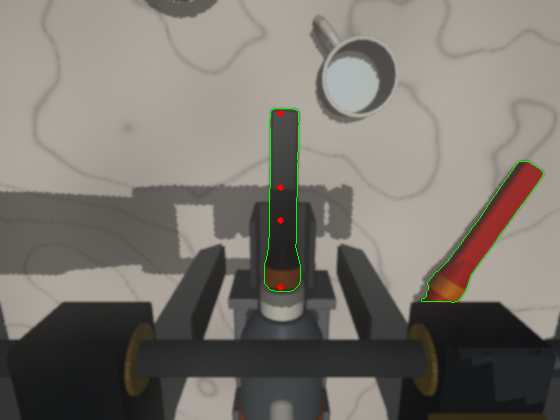

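The nozzle on the vac is confirmed: short, black, with an orange collar at (282,278) and its tip at (285,109). It lies about 4 mm toward tool +y of where I expected.

step_arm(
  targets=[
    [[1.3,0.4,2,0.015],[1.3,0.4,5,0.015],[1.3,0.4,9,0.015],[1.3,0.4,13,0.015],[1.3,0.4,16,0.015],[1.3,0.4,18,0.015],[1.3,0.4,19.4,0.015],[1.3,0.4,20,0.015],[1.3,0.4,20,0.015],[1.3,0.4,20,0.015]],
  ],
)

```text
time: 3.5
position: [613.1, -57.5, 52.0]
tool_rot: [[0.235, 0.972, 0.003], [0.972, -0.235, -0.001], [0.0, 0.003, -1.0]]
contact_force: [-0.1, 0.0, 1.1]
finger_gap: 61.2
```

step_arm(
  targets=[
    [[0,0,0,0],[0,0,0,0],[0,0,0,0],[0,0,0,0],[0,0,0,0],[0,0,0,0],[0,0,0,0],[0,0,0,0]],
  ],
  hand=0,
  newtons=45,
)

```text
time: 4.3
position: [612.1, -57.0, 50.5]
tool_rot: [[0.235, 0.972, -0.0], [0.972, -0.235, 0.0], [0.0, -0.0, -1.0]]
contact_force: [0.7, 1.2, 0.7]
finger_gap: 29.5
```

step_arm(
  targets=[
    [[0.2,0,0,0],[0.4,0,0,0],[0.6,0,0,0],[0.9,0,0,0],[1.2,0,0,0],[1.6,0,0,0],[2.0,0,0,0],[2.5,0,0,0],[3.0,0,0,0],[3.5,0,0,0],[4.0,0,0,0],[4.4,0,0,0],[4.4,0,0,0],[4.4,0,0,0]],
  ],
)

```text
time: 5.7
position: [622.5, -14.3, 50.5]
tool_rot: [[0.235, 0.972, -0.0], [0.972, -0.235, -0.0], [-0.0, 0.0, -1.0]]
contact_force: [0.9, -0.4, -0.9]
finger_gap: 29.6
```

Run:
```python
from h import *
a=get_image("scene")[185:255,250:390,::-1];b=get_image("top")[130:235,200:340,::-1]
z=lambda i:cv2.resize(i,None,fx=4,fy=4,interpolation=cv2.INTER_CUBIC)[:300]
cv2.imwrite("pics/p1.png",np.vstack([z(a),z(b)]))
```

```text
(no output)
```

View pics/p1.png

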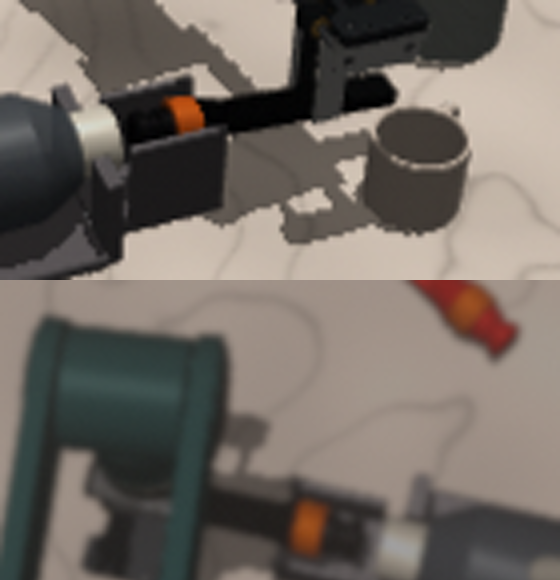

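The spigot is clear of the mouth and the force is back to about zero. Next I lift it straight up, move aside and lay it down.

step_arm(
  targets=[
    [[0,0,-1.5,0],[0,0,-4,0],[0,0,-7,0],[0,0,-10,0],[-0.4,-2,-11,0],[-1,-5,-11,0],[-1.6,-8.5,-11,0],[-2.2,-12,-11,0],[-2.8,-15,-10,0],[-3.2,-17,-8,0],[-3.2,-17.3,-5,0],[-3.2,-17.3,-2,0],[-3.2,-17.3,1,0],[-3.2,-17.3,2.8,0],[-3.2,-17.3,3.8,0],[-3.2,-17.3,4.4,0],[-3.2,-17.3,4.6,0],[-3.2,-17.3,4.6,0],[-3.2,-17.3,4.6,0]],
  ],
)

```text
time: 7.7
position: [447.9, -5.0, 5.8]
tool_rot: [[0.235, 0.972, 0.002], [0.972, -0.235, -0.001], [-0.0, 0.002, -1.0]]
contact_force: [-0.5, 0.9, 2.5]
finger_gap: 29.4
```

step_arm(
  targets=[
    [[0,0,0,0],[0,0,0,0],[0,0,0,0],[0,0,0,0]],
  ],
  hand=34,
  newtons=3,
)

```text
time: 8.1
position: [447.0, -4.9, 4.5]
tool_rot: [[0.235, 0.972, 0.0], [0.972, -0.235, -0.0], [-0.0, 0.0, -1.0]]
contact_force: [0.9, -0.5, -0.3]
finger_gap: 31.9
```

step_arm(
  targets=[
    [[0,0,0,0],[0,0,0,0],[0,0,0,0],[0,0,-1,0],[0,0,-3,0],[0,0,-6,0],[-1,0,-10,0],[-4,0,-14,0],[-7,0,-17,0],[-10,0,-19,0],[-11,0,-20,0],[-11,0,-20,0],[-11,0,-20,0]],
  ],
  hand=68,
)

```text
time: 9.4
position: [420.8, -110.9, 203.6]
tool_rot: [[0.235, 0.972, -0.001], [0.972, -0.235, 0.001], [0.001, -0.001, -1.0]]
contact_force: [-0.4, -0.1, 0.2]
finger_gap: 63.6
```

Run:
```python
from h import *
o=telemetry.get_obs();print(o["time"],o["position"],o["joint_positions"])
K=cam("wrist",o);im=get_image("wrist")
v=im[:,:,::-1].copy()
for x in spotter.regions_of("wrist","nozzle")[:1]:
    m=x["region"].astype(np.uint8);print(x["rect"],x["confidence"])
    for r in range(int(x["rect"][1]),int(x["rect"][3]),12):
        c=np.where(m[r])[0]
        if len(c): print(r,c.min(),c.max())
# orange
h=cv2.cvtColor(im,cv2.COLOR_RGB2HSV);M=(h[...,0]>5)&(h[...,0]<18)&(h[...,1]>150)&(h[...,2]>60)&(m>0)
p=np.argwhere(M)[:,::-1];print("orange",p.mean(0),p.min(0),p.max(0))
R=np.array(o["tool_rot"]);
for n,u,z in(("col",p.mean(0),35),("tip",None,14)):
    if u is None:
        r=int(x["rect"][1])+4;c=np.where(m[r])[0];u=((c.min()+c.max())/2,x["rect"][1])
    X=ray(K,u,z);print(n,X,"tool",R.T@(X-o["position"]))
cv2.imwrite("pics/w2.png",v)
t=get_image("top")
print("pot",[ (q["rect"],q["confidence"]) for q in spotter.look_for("top","pot")[:2]])
```

```text
9.4 [ 420.79112682 -110.92709307  203.62300904] [-3.88843058e-01 -1.70655731e-01  1.62278309e+00  8.13927459e-04
  1.69095123e+00 -1.51815833e-01]
[265.1, 6.7, 302.0, 233.9] 0.65
6 269 297
18 268 298
30 268 298
42 268 298
54 267 298
66 267 297
78 267 297
90 267 297
102 267 297
114 267 296
126 267 296
138 267 296
150 267 296
162 267 296
174 264 298
186 262 301
198 262 300
210 266 295
222 266 295
orange [281.10144928 193.02415459] [264 184] [299 204]
col [ 420.98908354 -110.38531879   35.        ] tool [  0.40049627   0.29232572 168.62326658]
tip [463.59432183  58.48799602  14.        ] tool [174.53471621   2.09779772 189.79911367]
pot [([156.2, 184.2, 193.1, 223.9], 0.95), ([217.1, 231.5, 252.9, 249.3], 0.47)]
```

View pics/w2.png

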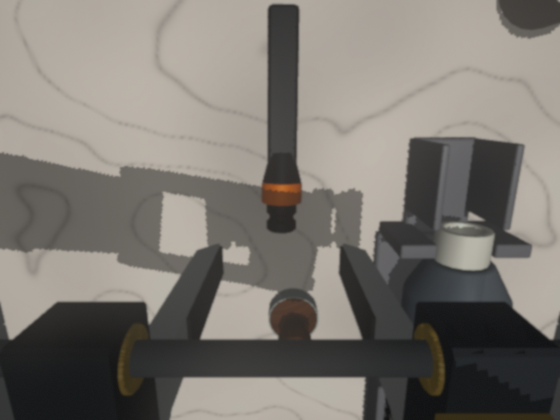

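The nozzle lies flat on the counter, with its collar at (281,193) directly under the tool and its tip at (283,6). The tool only turns about the vertical. So I'll grip the collar lightly and let the nozzle swing tip-down under its own weight as I lift.

step_arm(
  targets=[
    [[0,0,3,0.01],[0,0,7.5,0.01],[0,0,12,0.01],[0,0,15.5,0.01],[0,0,18,0.01],[0,0,19.5,0.01],[0,0,19.9,0.01],[0,0,19.9,0.01],[0,0,19.9,0.01]],
  ],
)

```text
time: 10.5
position: [421.8, -111.8, 6.3]
tool_rot: [[0.244, 0.97, 0.001], [0.97, -0.244, -0.001], [-0.0, 0.002, -1.0]]
contact_force: [-0.7, -0.1, 1.6]
finger_gap: 63.8
```

step_arm(
  targets=[
    [[0,0,0,0],[0,0,0,0],[0,0,0,0],[0,0,0,0],[0,0,0,0],[0,0,0,0],[0,0,0,0],[0,0,0,0]],
  ],
  hand=0,
  newtons=4,
)

```text
time: 11.3
position: [421.5, -112.0, 5.9]
tool_rot: [[0.245, 0.97, 0.001], [0.97, -0.245, -0.0], [-0.0, 0.001, -1.0]]
contact_force: [0.0, 0.2, 4.0]
finger_gap: 41.7
```

step_arm(
  targets=[
    [[0,0,-0.5,0],[0,0,-1,0],[0,0,-2,0],[0,0,-3,0],[0,0,-4,0],[0,0,-5,0],[0,0,-6,0],[0,0,-7,0],[0,0,-8,0],[0,0,-8,0],[0,0,-8,0]],
  ],
)

```text
time: 12.4
position: [421.3, -111.9, 85.8]
tool_rot: [[0.245, 0.97, 0.001], [0.97, -0.245, -0.001], [-0.0, 0.001, -1.0]]
contact_force: [-0.6, -0.8, 0.7]
finger_gap: 41.8
```

Run:
```python
from h import *
o=telemetry.get_obs();print(o["time"],o["position"],o["contact_force"],o["finger_gap"])
w=get_image("wrist")[:,:,::-1];S=cam("scene");u=proj(S,o["position"]).astype(int);print(u)
s=get_image("scene")[:,:,::-1];s=s[max(u[1]-60,0):u[1]+60,max(u[0]-60,0):u[0]+60]
s=cv2.resize(s,(400,400),interpolation=cv2.INTER_CUBIC);w=cv2.resize(w,(400,300));w=np.vstack([w,np.zeros((100,400,3),np.uint8)])
cv2.imwrite("pics/g1.png",np.hstack([s,w]))
```

```text
12.4 [ 421.28868988 -111.92557501   85.79340123] [-0.56958121 -0.76378212  0.73174862] 41.829905081867466
[265 181]
```

View pics/g1.png

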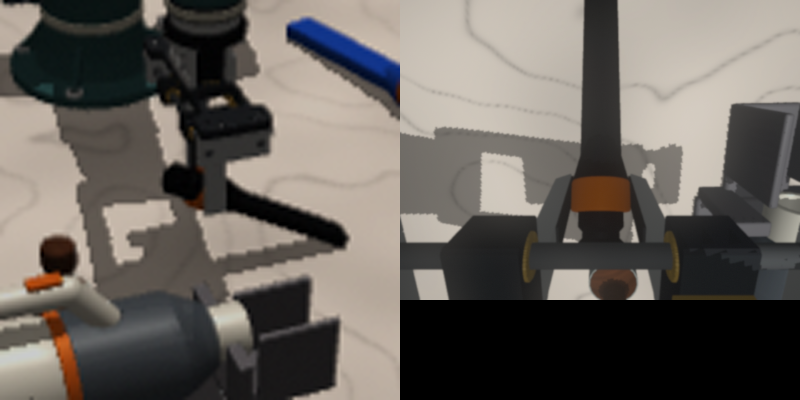

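Run:
```python
from h import *
S=cam("scene");d=np.array([.245,.97,0])
for a in range(0,91,10):
    a_=np.radians(a);print(a,proj(S,np.array([421,-112,102])+179*(np.cos(a_)*d-np.sin(a_)*np.array([0,0,1]))).round(1))
```

```text
0 [316.2 167.5]
10 [314.8 175.3]
20 [312. 183.]
30 [308.  190.3]
40 [302.9 197.2]
50 [296.8 203.4]
60 [289.9 208.8]
70 [282.3 213.4]
80 [274.3 216.9]
90 [266.  219.4]
```

The tilt is about 32°, with the tip resting on the counter (expected 31.7°), so it pivots freely in the grip. I'll keep raising.

step_arm(
  targets=[
    [[0,0,-1,0],[0,0,-2.2,0],[0,0,-3.5,0],[0,0,-5,0],[0,0,-6.5,0],[0,0,-8,0],[0,0,-9.5,0],[0,0,-11,0],[0,0,-12.5,0],[0,0,-14,0],[0,0,-15.5,0],[0,0,-17,0],[0,0,-18.5,0],[0,0,-20,0],[0,0,-21.3,0],[0,0,-22.2,0],[0,0,-22.5,0],[0,0,-22.5,0],[0,0,-22.5,0],[0,0,-22.5,0]],
  ],
)

```text
time: 14.5
position: [420.7, -111.6, 309.6]
tool_rot: [[0.245, 0.97, -0.002], [0.97, -0.245, 0.001], [0.0, -0.002, -1.0]]
contact_force: [-0.8, 0.1, -1.1]
finger_gap: 41.9
```

```bash
cat > look.py <<'E'
from h import *
import sys
o=telemetry.get_obs();print(o["time"],o["position"],o["contact_force"],o["finger_gap"])
w=get_image("wrist")[:,:,::-1]
S=cam("scene");u=proj(S,o["position"]).astype(int);print(u)
s=get_image("scene")[:,:,::-1]
x0=max(u[0]-60,0);y0=max(u[1]-50,0);print("crop",x0,y0)
s=cv2.resize(s[y0:y0+120,x0:x0+120],(400,400),interpolation=cv2.INTER_CUBIC)
w=cv2.resize(w,(400,300));w=np.vstack([w,np.zeros((100,400,3),np.uint8)])
cv2.imwrite(sys.argv[1],np.hstack([s,w]))
E
python3 look.py pics/g2.png
```

```text
14.5 [ 420.7412524  -111.62557829  309.60552445] [-0.82179175  0.14440726 -1.14066815] 41.93762390612781
[265 118]
crop 205 68
```

View pics/g2.png

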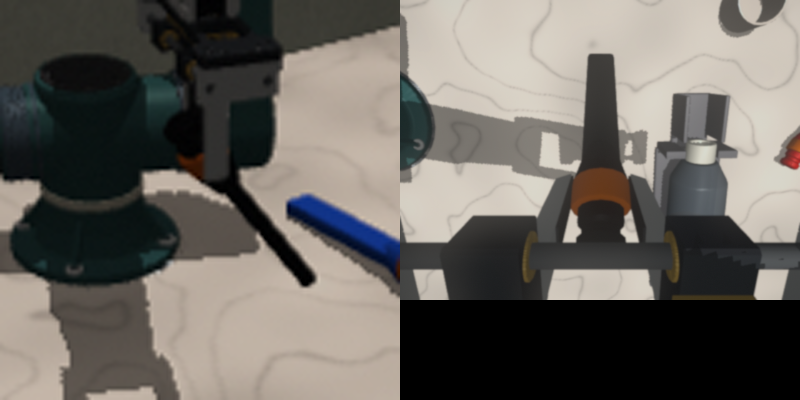

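The nozzle hangs about 35° off vertical, with its tip at scene (298,152). I'll reduce the grip to 3 N and accelerate toward the pot, which is in the tip's direction, so inertia swings it further down.

step_arm(
  targets=[
    [[0,0,0,0],[0,0,0,0],[4,0.8,-1,0],[8.5,1.5,-1,0],[12.5,2.2,-1,0],[16,2.9,-1,0],[19,3.5,-1,0],[21.3,4,-1,0],[23,4.4,-1,0],[24.2,4.7,-1,0],[25,4.9,-1,0],[25.5,5,-1,0],[25.8,5,-1,0],[26,5,-1,0],[26,5,-1,0],[26,5,-1,0]],
  ],
  newtons=3,
)

```text
time: 16.2
position: [533.0, 127.8, 320.7]
tool_rot: [[0.245, 0.97, 0.0], [0.97, -0.245, -0.0], [-0.0, 0.0, -1.0]]
contact_force: [-0.5, 0.2, -0.4]
finger_gap: 41.8
```

```bash
python3 look.py pics/g3.png
python3 - <<'E'
from h import *
S=cam("scene");T=cam("top");o=telemetry.get_obs();R=np.array(o["tool_rot"])
g=np.array(o["position"])+[0,0,17]
for a in range(30,91,10):
    a_=np.radians(a);X=g+179*(np.cos(a_)*R[:,0]+np.sin(a_)*R[:,2]);print(a,proj(S,X).round(1),proj(cam("wrist",o),X).round(1))
get_image("scene");r=spotter.look_for("scene","pot")[0]["rect"];print("pot scene",r)
th=np.linspace(0,6.3,60)
for c in((548,188),(543,188),(548,193),(553,188),(548,183)):
  for n,K in(("S",S),("T",T)):
    P=np.array([proj(K,[c[0]+53*np.cos(t),c[1]+53*np.sin(t),z]) for t in th for z in(0,105)]);print(c,n,P.min(0).round(1),P.max(0).round(1))
E
```

```text
16.2 [532.97460311 127.77009681 320.65650557] [-0.54014826  0.20366354 -0.42155745] 41.793537039565976
[353 110]
crop 293 60
30 [392.8 124.4] [280.8 -13. ]
40 [386.5 132.3] [280.8  27.8]
50 [379.5 139.4] [280.8  65. ]
60 [371.8 145.5] [280.8  99.6]
70 [363.6 150.4] [280.8 132.4]
80 [355.2 154.1] [280.8 164. ]
90 [346.6 156.4] [280.8 194.9]
pot scene [343.6, 160.0, 380.4, 202.8]
(548, 188) S [341.7 158.5] [376.9 201.1]
(548, 188) T [155.6 187.5] [196.4 226.1]
(543, 188) S [340.8 157.8] [375.8 200.3]
(543, 188) T [155.5 189.1] [196.3 227.7]
(548, 193) S [342.8 158. ] [378.  200.6]
(548, 193) T [153.9 187.5] [194.8 226.1]
(553, 188) S [342.6 159.1] [378.  201.8]
(553, 188) T [155.6 185.8] [196.4 224.5]
(548, 183) S [340.6 158.9] [375.8 201.6]
(548, 183) T [157.2 187.5] [197.9 226.1]
```

View pics/g3.png

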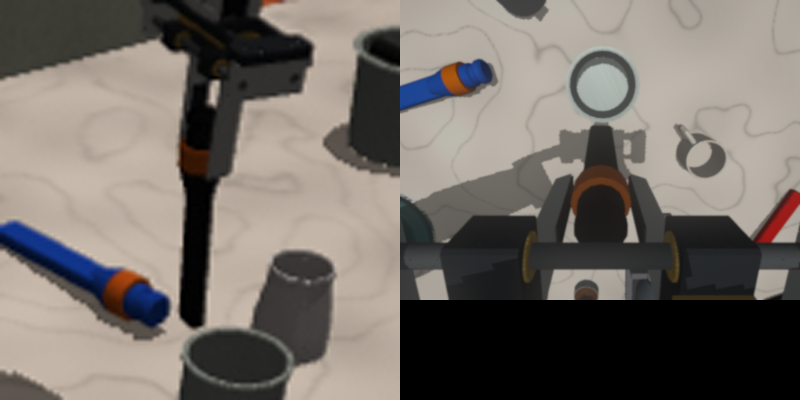

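The nozzle now hangs about 8° off vertical, tip at scene (351,157). In the wrist view the pot rim is centred at (284,117), so the pot is about 72 mm ahead of the tool and the tip about 25 mm ahead. I'll go forward 4.7 cm and then down.

step_arm(
  targets=[
    [[0.4,0,0,0],[1.1,0.1,0,0],[1.9,0.2,0,0],[2.7,0.3,0,0],[3.5,0.3,0,0],[4.1,0.3,0,0],[4.5,0.3,0,0],[4.7,0.3,0,0],[4.7,0.3,0,0],[4.7,0.3,1,0],[4.7,0.3,2,0],[4.7,0.3,3,0],[4.7,0.3,4,0],[4.7,0.3,5,0],[4.7,0.3,5,0]],
  ],
)

```text
time: 17.9
position: [546.6, 172.7, 267.9]
tool_rot: [[0.245, 0.97, -0.004], [0.97, -0.245, -0.001], [-0.002, -0.004, -1.0]]
contact_force: [0.5, 0.8, -1.0]
finger_gap: 42.0
```

```bash
python3 look.py pics/g4.png
```

```text
17.9 [546.60405853 172.73497961 267.92285328] [ 0.46179397  0.80698192 -1.0166387 ] 41.98440805546658
[364 124]
crop 304 74
```

View pics/g4.png

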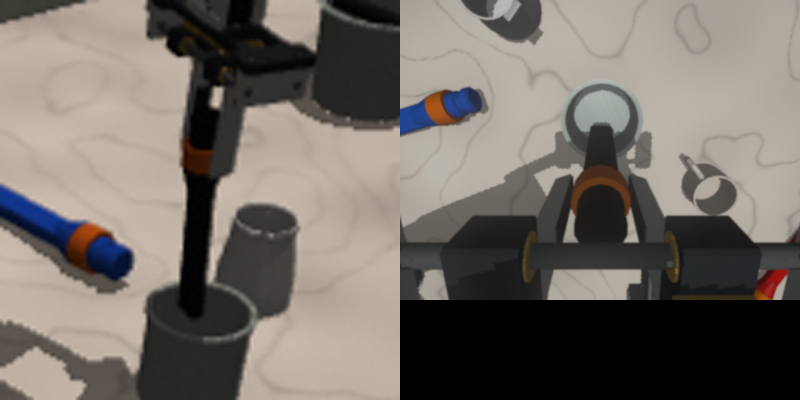

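The tip is over the middle of the pot opening (wrist view: tip at (600,125), rim centre at (602,118)). I'll lower it.

step_arm(
  targets=[
    [[0.1,0,0.7,0],[0.2,0,1.7,0],[0.3,0,2.8,0],[0.4,0,3.9,0],[0.5,0,5,0],[0.5,0,6.1,0],[0.5,0,7.2,0],[0.5,0,8.2,0],[0.5,0,9,0],[0.5,0,9.6,0],[0.5,0,9.9,0],[0.5,0,9.9,0],[0.5,0,9.9,0]],
  ],
)

```text
time: 19.3
position: [549.0, 177.9, 172.0]
tool_rot: [[0.244, 0.97, 0.001], [0.97, -0.244, 0.0], [0.0, 0.001, -1.0]]
contact_force: [0.1, 0.0, -0.8]
finger_gap: 42.2
```

step_arm(
  targets=[
    [[0,0,0.3,0],[0,0,0.6,0],[0,0,0.6,0],[0,0,0.6,0]],
  ],
)

```text
time: 19.7
position: [549.3, 177.9, 166.6]
tool_rot: [[0.245, 0.97, 0.002], [0.97, -0.245, 0.0], [0.001, 0.002, -1.0]]
contact_force: [0.5, 0.2, 4.2]
finger_gap: 41.9
```

step_arm(
  targets=[
    [[0,0,0,0],[0,0,0,0],[0,0,0,0],[0,0,0,0],[0,0,0,0],[0,0,0,0],[0,0,0,0],[0,0,0,0],[0,0,0,0],[0,0,0,0]],
  ],
  hand=80,
)

```text
time: 20.7
position: [548.7, 177.8, 165.5]
tool_rot: [[0.244, 0.97, 0.0], [0.97, -0.244, -0.0], [-0.0, 0.0, -1.0]]
contact_force: [-0.1, -0.2, -0.7]
finger_gap: 74.7
```

step_arm(
  targets=[
    [[0,0,-1,0],[0,0,-2.5,0],[0,0,-4.5,0],[0,0,-7,0],[0,0,-10,0],[0,0,-13,0],[0,0,-15,0],[-3,0,-16,0],[-6,0,-16,0],[-8,0,-16,0],[-8,0,-16,0]],
  ],
)

```text
time: 21.8
position: [529.1, 98.4, 328.0]
tool_rot: [[0.248, 0.969, 0.004], [0.969, -0.248, -0.0], [0.0, 0.004, -1.0]]
contact_force: [0.6, -0.3, -0.4]
finger_gap: 75.3
```

Run:
```python
from h import *
o=telemetry.get_obs();print(o["time"],o["position"],o["contact_force"])
a=get_image("scene")
for c in("scene","top"):
    a=get_image(c) 
    for t in("pot","pitcher","cup","tamper"):print(c,t,[(q["rect"],round(q["confidence"],2)) for q in spotter.look_for(c,t)[:1]])
s=get_image("scene")[90:260,190:410,::-1];w=get_image("wrist")[:,:,::-1]
s=cv2.resize(s,(440,340),interpolation=cv2.INTER_CUBIC);w=cv2.resize(w,(360,270));w=np.vstack([w,np.zeros((70,360,3),np.uint8)])
cv2.imwrite("pics/f.png",np.hstack([s,w]))
```

```text
21.8 [529.05043464  98.38253043 327.99724338] [ 0.59705495 -0.27813035 -0.36474763]
scene pot [([342.9, 161.0, 380.2, 201.3], 0.61)]
scene pitcher [([369.4, 134.8, 394.0, 169.5], 0.6)]
scene cup [([339.9, 213.4, 366.6, 243.8], 0.83)]
scene tamper [([212.7, 192.9, 228.8, 203.6], 0.49)]
top pot []
top pitcher [([87.8, 222.9, 132.6, 251.9], 0.77)]
top cup [([211.5, 144.4, 245.1, 174.3], 0.68)]
top tamper [([312.1, 248.7, 332.8, 265.9], 0.53)]
```

View pics/f.png

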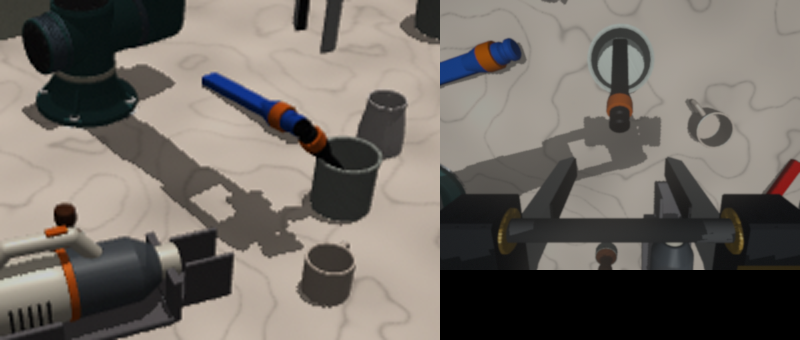

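The nozzle stands tip-down in the pot, leaning on the near rim with its collar just outside. The pot, pitcher, cup and tamper are where they were, and the gripper is clear.

```bash
python3 -c "
from workcell import arm;print(arm.job_done())"
```

```text
the job is handed in; nothing more can be done
None
```

I handed the job in after about 22 s of robot time. The nozzle came straight off the vac, was laid on the counter, and now stands tip down in the steel pot.

- **Pull-off:** I gripped the tube beyond the cheeks and pulled it straight out. A picture showed the spigot clear of the mouth, with the force near zero. I then laid the nozzle flat on open counter and let go.
- **Second hold:** The tool only turns about the vertical, so I gripped the collar lightly (4 N, then 3 N). The nozzle swung tip-down as I lifted and carried it, ending about 8° off vertical.
- **Into the pot:** I lowered the tip until it touched the floor (about 4 N), let go, and moved up and away.

**Last checks:**
- **Nozzle:** It is in the pot and leans on the near rim with its collar just outside. I estimate the lean at just under 40° from vertical, about the most the pot's width allows, so it is not upright.
- **Pot:** The scene camera shows it upright within a few pixels of where it was. The network missed it in the last top view, probably because the arm or nozzle was in the way.
- **Pitcher, cup and tamper:** They are where they were in both cameras, to within a few pixels of detection noise.

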